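# Unclip the dust nozzle from the bench extraction port

## Robot

A 7-joint arm with a two-finger parallel gripper is mounted at the origin on the work surface. World frame = base frame: x ahead of the robot, y to its left, z up, the work surface at z = 0. Lengths are in m, angles in rad, forces in N, time in s.
With the tool pointing down it reaches from about 0.425 to 0.875 m from the base axis. Payload 9.9 kg.
Tool frame: the origin (TCP) lies between the finger pads; the fingertips stand 11 mm ahead of it and the grasp point (between the pads) lies 8 mm behind it; z points along the fingers, y is the line along which they close (so a half turn about z gives the same grasp; the last joint's range is limited). The gripper opens to 85 mm and grips with 20 to 120 N. Pads are 22 mm wide; open, the fingers measure 114 mm over their backs; the gripper's body (76 mm by 85 mm) begins 54 mm behind the grasp point. The pads swing forward as they close: fully open they stand 13 mm farther back than shut.
Start: joints at [-1.239, 0.576, 0.025, 1.437, -0.015, 1.129, -0.057], TCP at [0.273, 0.617, 0.242] pointing down, gripper open.
Joint ranges: [-2.76, 2.76], [-0.34, 2.15], [-1.52, 1.57], [0.19, 2.46], [-1.09, 4.23], [0.17, 1.99], [-2.82, 2.82]. Speed limits (rad/s): [2.22, 2.22, 3.01, 3.01, 3.14, 3.14, 3.14].

## Interface

Orientations are given as a rotation vector (axis times angle).
In Python, from cell import observe, capture, close_job gives the robot as it stands.
- The arm moves only by the tool drive_tool, never from a script. Its argument "increments" is a list of rows, each a list of 3 entries, a list of its own where there are three numbers: the shift along the world's x, y, z in m, then the turn, a rotation vector about the world's x, y, z in rad, then the closure, from -1 (fully open) to 1 (shut). A call has 1 to 10 rows; each row is the pose to reach, as a shift and turn from the pose commanded when the call began; what a row does not reach only later rows make up. A row lasts 1/10 s, in which the tool goes at most 50 mm and 8.59 degrees, less where a joint would pass 70% of its speed; a pose out of reach is approached as far as the arm can. A call with a gripper value outside its range is refused whole. The fingers move at their own pace and stop on an object; "squeeze" is the grip in N (left out, the last holds). Time passes only in rows, so rows that repeat a pose let the fingers close. It gives the time, the measured TCP pose, the force, the opening and the grip force at its end, in the units of the state.
- observe(): the state, without advancing time (a new reading comes with each control period).
- capture(name): name is "side" or "top" or "wrist"; returns a dict with "frame" (420x560x3 uint8, blue, green, red), "fx", "fy", "cx", "cy" (pixels), "dist" ([k1, k2, p1, p2, k3] as OpenCV has them; the pictures are not rectified), "eye" and "orientation" of the camera in the world; the wrist camera has in their place "tool_from_camera" (4x4, takes a point from camera to tool coordinates, whose origin is the TCP and whose axes are the flange's). Camera axes: x right, y down, z forward; pixel columns grow to the right and rows downward; lengths in m; the calibration is good to about 2 mm. A picture is of the moment at which its call begins: read the wrist's pose just before it. There is no depth.
- close_job(): hands the job in; it is judged then, once.
The state is a dict: "t": time; "joint_positions": joint angles; "joint_vel": joint speeds; "tau": joint torques, N m; "tool_pos": TCP position; "eef_rot": TCP orientation; "contact_force": force on the tool from outside, world axes, zero at the start; "moment": the same for the moment, N m; "opening": opening from 0.0 (shut) to 1.0 (fully open); "finger_force": force on a finger pad.
Only numpy, scipy, OpenCV 4.12 (cv2) and the standard library are available. Lean on these libraries where they do the work, as an engineer would, in place of code of your own. Each camera call takes 0.05 s, during which the arm holds its last target. There are 200 camera calls.

## Task

The nozzle of the bench's dust extraction needs washing: keep its release button held down, firmly but without jamming it hard against its stop, and draw the nozzle straight off the port without forcing the catches. Then lay the nozzle gently, sole down, in the empty metal tub, let go of it, and leave everything else on the bench as it is.

Things in the scene. Friction and masses are not known exactly. Their poses are not given: they have to be found in the camera images.
- nozzle: Dust nozzle of grey plastic, 240 to 380 g, loose but clipped to the port, standing on its flat sole. Origin in the sole's plane, z up, +x towards the port: it comes off along its own -x. In mm: flat body x -80 to 45, 62 wide, 26 high; fin, button cap, rear collar (x 33 to 45, top z 44) and tongue on it. Centre of mass near x -5, z 20. Friction on the bench about 0.6.
- fin (a point): Top centre of the nozzle's upright grip fin: 10 thick (nozzle x -25 to -15), 40 wide in y, from z 26 to z 90. To be pushed or pinched on its -x and +x faces. In front of it (-x) the nozzle's top is free at z 26; behind it is the button cap. A hard pull high on the fin tips the nozzle nose-down and lifts the latch.
- cap_mid (a point): Point of the nozzle in the middle of the square black button cap (38 x 38, nozzle x -10.5 to 27.5), at the mean height of its top, 57 above the sole. The cap sits on a stiff screw: with the button up its true top is anywhere from 9 below to 9 above this point, different each time and not measured; feel for it or look. Low side rims beside it, top z 36.
- button: Sprung carrier under the cap, part of the nozzle, moves straight down; origin 37 above the sole when up, 28.5 when fully down (8.5 to +x of the nozzle's origin). Pressing takes about 2 N to start, 1.3 N more per mm, 8.5 mm to a hard stop (13 N). The latch is free from 5.5 mm (9 N) on; 11 N is right (rubbing on the fin can add to or take from what the tool feels). Over 20 N on the cap harms it.
- tongue (a point): Middle of the end of the nozzle's tongue: x 45 to 97, 40 wide, z 8 to 26. It sits in the port's tunnel and has left it after a 52 mm pull. The latch tooth rides above it.
- port: Extraction port, grey block fixed to the bench: 80 in x, 100 wide (144 over its feet), 66 high, a black hose stub behind to x 75. Origin: centre of underside, z up, mouth in its -x face. Clipped on, the nozzle's origin is 87 to -x of it, same axes, 2 mm of play. Two catch bars, 24 apart: keep the button down for the first 42 of the pull. Keep nozzle-port forces under 25 N.
- mouth (a point): Middle of the port's mouth, in its front (-x) face, 17 above the bench; the tunnel is 43 wide.
- tub: Empty rectangular aluminium tub fixed to the bench: 230 in x, 146 in y, 45 high outside, walls and floor 5 thick, open above. Origin: centre of its underside, z up. The nozzle (177 long) goes in lengthwise, either way round. The plaster mould on the other side is not the tub.
- mould: Half of a plaster mould, fixed to the bench, 200 x 140 x 50 with walls 22 thick; origin: centre of its underside. Not used.
- sanding_block: Bystander: cork sanding block 70 x 40 x 30; origin centre of underside.
- brush: Bystander: brush lying on the bench, origin at the middle of its length, underside.
- mug: Bystander: white mug, 80 across, 90 high; origin centre of underside.
- jar: Bystander: jar of 80 mm diameter, 100 high; origin centre of underside.
- mallet: Bystander: hammer with a wooden handle lying on the bench; origin at its underside.
- scraper: Bystander: spatula lying on the bench; origin at its underside.
- plug: Bystander: small round plaster plug, 56 across, 30 high, near the port; origin centre of underside.
There are look-alikes about, which are no part of the job. What is shaped like the nozzle but red is not meant.

How it is judged:
By the outcome, as a careful person would: the job done as asked, in the order asked, and still so for the second after the job is handed in, with the robot touching nothing.
It also fails if it takes over 67 s, if anything falls off the work surface, if the arm or the gripper's body presses on something with over 40 N, if the wrist force passes 120 N, or if a joint passes its speed limit or range.

## Working session

There is one attempt and no reset: what is moved stays moved. The work goes in short steps, Python scripts to look and compute and a tool call to move; the robot and the scene stay as the last step left them, time stands still between calls to the robot, and variables do not carry over. Pictures are saved under pics/ and viewed, at most 10 in all, crops included, and the job is handed in when it is done.

Besides the shell and the picture viewer there is one more tool, called after "Request:" in YAML: its name, and indented under it one key for each argument. drive_tool: Moves the arm, as the interface text tells. Its arguments: {"type":"object","properties":{"increments":{"type":"array","items":{"type":"array"}},"squeeze":{"type":"number"}},"required":["increments"]}

```bash
mkdir -p pics; cat > h.py <<'E'
import numpy as np, cv2, json
from scipy.spatial.transform import Rotation as R
from cell import observe, capture, close_job
def save(name,fn):
    s=observe(); c=capture(name); cv2.imwrite(f'pics/{fn}.png',c['frame'])
    if name=='wrist':
        M=np.array(c['tool_from_camera']); Rt=R.from_rotvec(s['eef_rot']).as_matrix()
        c['R']=Rt@M[:3,:3]; c['eye']=Rt@M[:3,3]+np.array(s['tool_pos'])
    else:
        o=np.array(c['orientation']); c['R']=o if o.shape==(3,3) else R.from_rotvec(o).as_matrix()
    np.savez(f'pics/{fn}.npz',K=[[c['fx'],0,c['cx']],[0,c['fy'],c['cy']],[0,0,1]],d=c['dist'],R=c['R'],eye=c['eye'])
    return c
def ray(fn,uv):
    z=np.load(f'pics/{fn}.npz'); p=cv2.undistortPoints(np.array([[uv]],float),z['K'],z['d'])[0,0]
    return z['eye'],z['R']@np.array([p[0],p[1],1])
def at(fn,uv,h):
    e,d=ray(fn,uv); return e+d*(h-e[2])/d[2]
def proj(fn,P):
    z=np.load(f'pics/{fn}.npz'); Rc=z['R'].T
    return cv2.projectPoints(np.array(P,float).reshape(-1,3),cv2.Rodrigues(Rc)[0],-Rc@z['eye'],z['K'],z['d'])[0][:,0]
E
python3 - <<'E'
from h import *
print(observe())
for n in('top','side'):
    c=save(n,n+'0'); print(n,c['eye'],c['orientation'],c['fx'],c['dist'])
a=cv2.imread('pics/top0.png');
cv2.imwrite('pics/top0.png',a)
E
```

```text
{'t': 0.0, 'joint_positions': array([-1.23878602,  0.57650916,  0.02480281,  1.43792504, -0.01498405,
        1.12899025, -0.0564975 ]), 'joint_vel': array([ 0.00025406, -0.0007703 ,  0.00180303, -0.00157827,  0.0001004 ,
        0.00061177,  0.00053415]), 'tau': array([ 5.05542157e-04, -7.65767956e+01,  2.25068517e+00, -2.85961461e+01,
        1.53971545e-02,  1.31667082e-02, -2.48801513e-05]), 'tool_pos': array([0.27245282, 0.6170899 , 0.24145113]), 'eef_rot': array([-6.48283801e-01, -3.07370592e+00,  2.55487257e-03]), 'contact_force': array([ 0.6736658 , -0.30256457, -0.07512993]), 'moment': array([ 0.05919731,  0.02054038, -0.01083503]), 'finger_force': 0.0, 'opening': 0.9990336138590292}
top [3.40547416e-01 7.96802237e-04 1.22657056e+00] [-2.181581    2.12795022 -0.13014318] 385.20723271893615 [0.00473101 0.         0.         0.         0.        ]
side [-0.00500614 -0.53544736  0.95034895] [-2.29029456  0.93347568 -0.32217996] 455.3386604481425 [0.04873862 0.         0.         0.         0.        ]
```

View pics/top0.png

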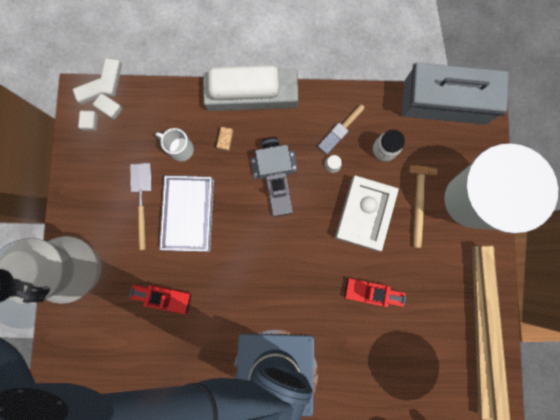

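View pics/side0.png

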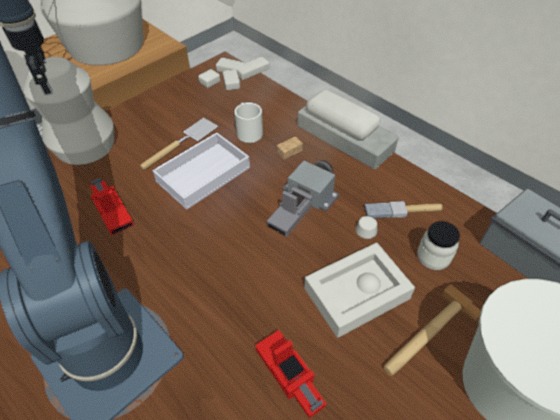

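The top view shows the grey nozzle at (279,195) clipped to the port at (273,161). Two red look-alikes sit at (160,298) and (376,293); they are red, so not meant. The aluminium tub is at (187,213) and the mould, which is plaster, at (368,213). The grey nozzle on the port is the one that fits, and I'll confirm that in an enlarged crop.

```bash
python3 - <<'E'
from h import *
a=cv2.imread('pics/top0.png')[130:260,150:310]; b=cv2.imread('pics/side0.png')[130:250,255:355]
a=cv2.resize(a,None,fx=5,fy=5,interpolation=cv2.INTER_CUBIC)[:600,:800]
b=cv2.resize(b,None,fx=5,fy=5,interpolation=cv2.INTER_CUBIC)
cv2.imwrite('pics/a.png',a);cv2.imwrite('pics/b.png',b)
for p in [(252,163),(273,161),(279,195),(187,213)]: print(p,at('top0',p,0.0))
E
```

```text
(252, 163) [0.65370757 0.09150935 0.        ]
(273, 161) [0.66206087 0.02320877 0.        ]
(279, 195) [0.55012945 0.00091221 0.        ]
(187, 213) [0.48432214 0.29466979 0.        ]
```

View pics/a.png

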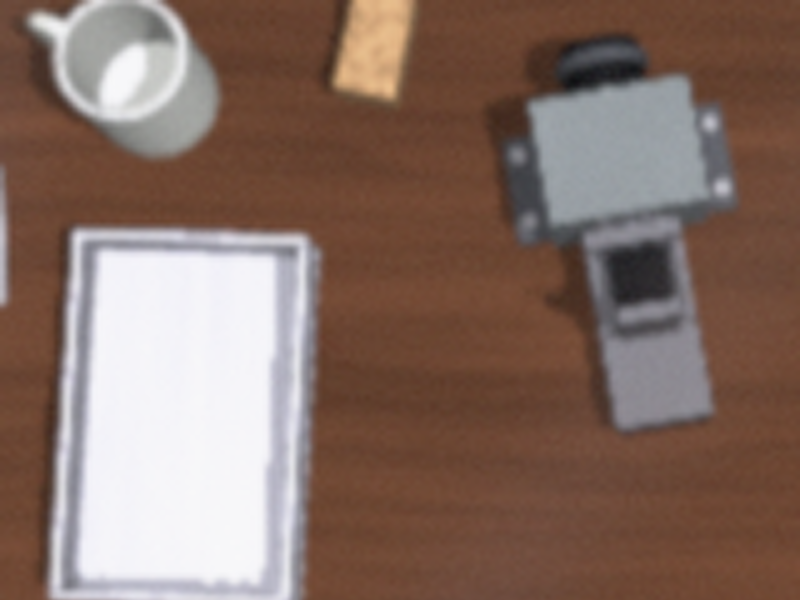

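View pics/b.png

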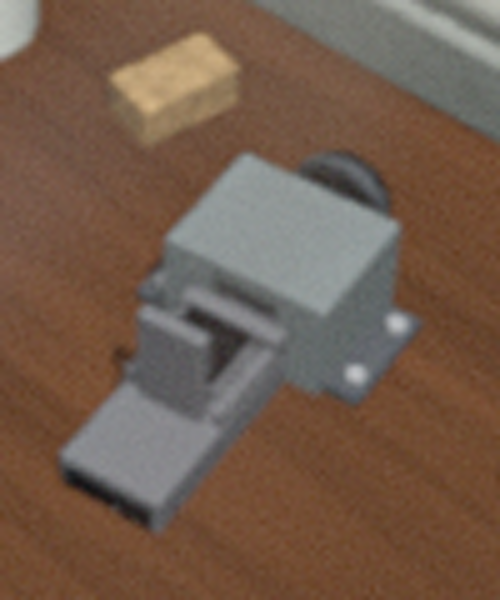

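The crops confirm it: a grey nozzle with fin, black cap and collar, clipped into the grey port. In the top crop the nozzle's front corners are at (620,432) and (713,413), and the port top corners are at (528,97), (687,75), (708,205) and (552,230). Next I'll fit the poses from both views.

```bash
cat > fit.py <<'E'
from h import *
from scipy.optimize import least_squares
A=lambda u,v:('top0',(u/5-.4+150,v/5-.4+130)); B=lambda u,v:('side0',(u/5-.4+255,v/5-.4+130))
def fit(obs,p0,name):
    def pts(p):
        c,s=np.cos(p[2]),np.sin(p[2]); return lambda q:np.array([p[0]+c*q[0]-s*q[1],p[1]+s*q[0]+c*q[1],q[2]])
    def res(p):
        f=pts(p); return np.concatenate([proj(fn,f(np.array(q)/1000))[0]-uv for (fn,uv),q in obs])
    r=least_squares(res,p0,x_scale=[.01,.01,.1],loss='soft_l1'); print(name,r.x.round(4),'deg',np.degrees(r.x[2]).round(2)); print(r.fun.reshape(-1,2).round(1).tolist()); return r.x
if __name__=='__main__':
    port=[(A(528,97),(40,50,66)),(A(687,75),(40,-50,66)),(A(708,205),(-40,-50,66)),(A(552,230),(-40,50,66)),
          (B(247,155),(40,50,66)),(B(400,228),(40,-50,66)),(B(325,310),(-40,-50,66)),(B(168,240),(-40,50,66))]
    P=fit(port,[.66,.02,.15],'port')
    noz=[(A(620,432),(-80,31,26)),(A(713,413),(-80,-31,26)),(B(62,458),(-80,31,26)),(B(155,512),(-80,-31,26)),(B(138,308),(-25,20,90)),(B(210,345),(-25,-20,90))]
    N=fit(noz,[.56,0,.15],'nozzle')
    c,s=np.cos(P[2]),np.sin(P[2]); print('expected nozzle',P[:2]-.087*np.array([c,s]))
    T=lambda u,v:('top0',(u,v)); S=lambda u,v:('side0',(u,v))
    tub=[(A(72,230),(115,73,45)),(A(310,235),(115,-73,45)),(T(209,250),(-115,-73,45)),(T(160,250),(-115,73,45)),(S(154,171),(-115,73,45)),(S(216,137),(115,73,45)),(S(250,157),(115,-73,45)),(S(187,193),(-115,-73,45))]
    fit(tub,[.48,.29,0],'tub')
    # cap: top crop corners (610,247),(668,243),(677,300),(617,305): size & height hint
    for h in (.048,.057,.066):
        q=[at(*A(*x),h)[:2] for x in [(608,247),(668,243),(677,298),(615,305)]]; m=np.mean(q,0)-N[:2]; c,s=np.cos(N[2]),np.sin(N[2]); print(h,'cap centre in nozzle',c*m[0]+s*m[1],-s*m[0]+c*m[1])
E
python3 fit.py
```

```text
port [0.6498 0.0202 0.1889] deg 10.83
[[0.4, 0.6], [0.4, -0.2], [0.6, -1.3], [-0.3, -1.1], [-0.5, -0.3], [0.2, -0.3], [-0.5, 1.6], [-0.8, -0.1]]
nozzle [0.5654 0.0018 0.1884] deg 10.8
[[-0.3, -0.8], [0.6, -0.2], [-0.4, -0.6], [0.8, -0.6], [-0.1, 1.7], [-1.3, 1.0]]
expected nozzle [0.56436946 0.0038702 ]
tub [0.4818 0.2849 0.0127] deg 0.73
[[0.9, -0.2], [-0.1, -0.7], [0.0, -0.3], [1.3, -0.8], [-1.1, 0.3], [0.3, -4.4], [-0.9, -0.9], [-1.8, 6.0]]
0.048 cap centre in nozzle 0.010739988833245903 0.001042249777520504
0.057 cap centre in nozzle 0.008969701045722497 0.0013483517759087008
0.066 cap centre in nozzle 0.00719941325819898 0.0016544537742969182
```

Request:
drive_tool:
  increments:
    - [[0.016,-0.037,0],[0,0,-0.06],0.294]
    - [[0.032,-0.074,0],[0,0,-0.12],0.294]
    - [[0.048,-0.111,0],[0,0,-0.18],0.294]
    - [[0.064,-0.148,0],[0,0,-0.24],0.294]
    - [[0.08,-0.185,0],[0,0,-0.3],0.294]
    - [[0.096,-0.222,0],[0,0,-0.36],0.294]
    - [[0.112,-0.259,0],[0,0,-0.42],0.294]
    - [[0.128,-0.296,0],[0,0,-0.48],0.294]
    - [[0.144,-0.333,0],[0,0,-0.54],0.294]
    - [[0.16,-0.37,0],[0,0,-0.6],0.294]
  squeeze: 20

```text
t: 1.1
tool_pos: [0.4329, 0.2459, 0.2422]
eef_rot: [-1.531, -2.743, 0.0]
contact_force: [0.9, 0.4, 0.3]
opening: 0.354
finger_force: 0.0
```

Request:
drive_tool:
  increments:
    - [[0.016,-0.037,-0.005],[0,0,-0.06],0.294]
    - [[0.032,-0.074,-0.01],[0,0,-0.12],0.294]
    - [[0.048,-0.111,-0.015],[0,0,-0.18],0.294]
    - [[0.064,-0.148,-0.02],[0,0,-0.24],0.294]
    - [[0.08,-0.185,-0.03],[0,0,-0.3],0.294]
    - [[0.096,-0.222,-0.04],[0,0,-0.36],0.294]
    - [[0.104,-0.245,-0.04],[0,0,-0.367],0.294]
    - [[0.106,-0.2495,-0.04],[0,0,-0.367],0.294]
    - [[0.106,-0.2495,-0.04],[0,0,-0.367],0.294]

```text
t: 2.0
tool_pos: [0.5386, -0.0026, 0.202]
eef_rot: [-2.005, -2.418, 0.001]
contact_force: [-0.2, 0.4, 0.0]
opening: 0.353
finger_force: 0.0
```

```bash
python3 - <<'E'
from h import *
s=observe(); print({k:np.round(s[k],4) for k in('t','tool_pos','eef_rot','opening','contact_force','joint_positions')})
r=R.from_rotvec(s['eef_rot']).as_matrix(); print(r.round(3))
c=save('wrist','w1'); print(c['eye'],c['R'].round(2))
a=cv2.imread('pics/w1.png'); cv2.imwrite('pics/w1v.png',cv2.resize(a,(800,600),interpolation=cv2.INTER_CUBIC))
E
```

```text
{'t': np.float64(2.0), 'tool_pos': array([ 0.5386, -0.0026,  0.202 ]), 'eef_rot': array([-2.0046e+00, -2.4184e+00,  6.0000e-04]), 'opening': np.float64(0.3535), 'contact_force': array([-0.2051,  0.4133,  0.0332]), 'joint_positions': array([-0.3312,  0.439 ,  0.3625,  1.8627, -0.1975,  0.8754,  0.3136])}
[[-0.185  0.983 -0.001]
 [ 0.983  0.185 -0.   ]
 [ 0.    -0.001 -1.   ]]
[0.52638861 0.06388779 0.33367841] [[ 0.98  0.18  0.05]
 [ 0.19 -0.95 -0.26]
 [ 0.    0.26 -0.96]]
```

View pics/w1v.png

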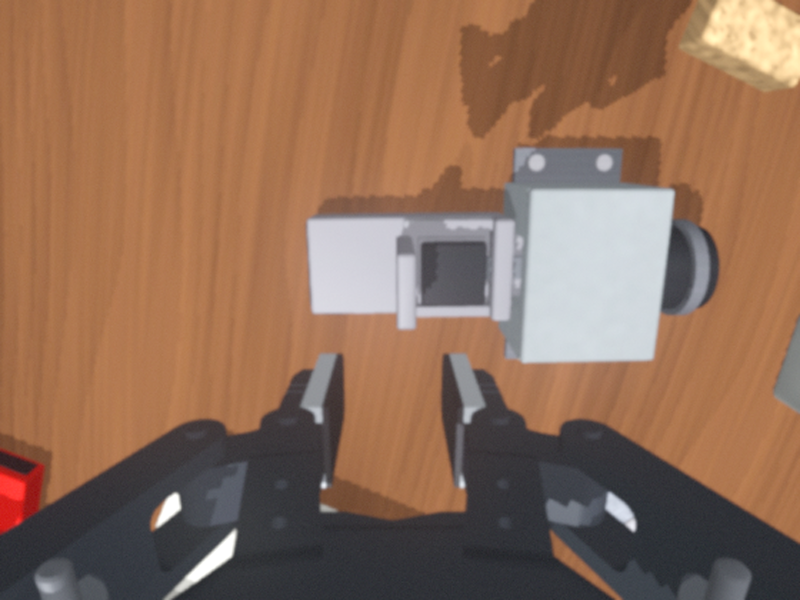

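The wrist view shows the nozzle's front top corners at (308,217) and (312,313). The fin top runs from (398,238) to (415,328), the cap spans (422,241) to (487,305), and the pads are open in front. I'll refine with this view and estimate the cap height.

```bash
python3 - <<'E'
from fit import *
W=lambda u,v:('w1',((u+.5)*.7-.5,(v+.5)*.7-.5))
N=fit([(W(308,217),(-80,31,26)),(W(312,313),(-80,-31,26)),(W(399,328),(-25,-20,90)),(W(415,328),(-15,-20,90)),(W(397,237),(-25,20,90)),(W(413,237),(-15,20,90))],[.565,.002,.188],'nozzle w')
fit([(W(530,188),(-40,50,66)),(W(671,188),(40,50,66)),(W(653,360),(40,-50,66)),(W(522,362),(-40,-50,66))],[.65,.02,.188],'port w')
c,s=np.cos(N[2]),np.sin(N[2])
for h in (.046,.048,.052,.057,.062,.066):
    q=np.array([at(*W(*x),h)[:2] for x in [(422,241),(486,240),(487,304),(421,306)]]); m=q.mean(0)-N[:2]
    print(h,'cap',(c*m[0]+s*m[1]).round(4),(-s*m[0]+c*m[1]).round(4),'sizes',[np.linalg.norm(q[i]-q[(i+1)%4]).round(4) for i in range(4)])
s_=observe()
for z in(0,.4): 
  pass
E
```

```text
nozzle w [0.5651 0.0068 0.2185] deg 12.52
[[-2.1, -0.4], [0.2, -0.2], [-0.7, -1.1], [1.7, -1.5], [-0.9, 8.9], [2.1, 8.5]]
port w [0.6501 0.0218 0.2049] deg 11.74
[[-0.4, 0.0], [2.4, -0.3], [0.3, -0.2], [-1.2, 0.8]]
0.046 cap 0.0091 -0.0031 sizes [np.float64(0.0373), np.float64(0.0389), np.float64(0.0398), np.float64(0.0394)]
0.048 cap 0.0089 -0.0027 sizes [np.float64(0.037), np.float64(0.0386), np.float64(0.0395), np.float64(0.0391)]
0.052 cap 0.0084 -0.0017 sizes [np.float64(0.0365), np.float64(0.0381), np.float64(0.039), np.float64(0.0386)]
0.057 cap 0.0078 -0.0006 sizes [np.float64(0.0359), np.float64(0.0374), np.float64(0.0383), np.float64(0.0379)]
0.062 cap 0.0072 0.0006 sizes [np.float64(0.0352), np.float64(0.0368), np.float64(0.0376), np.float64(0.0372)]
0.066 cap 0.0067 0.0015 sizes [np.float64(0.0347), np.float64(0.0362), np.float64(0.037), np.float64(0.0367)]
```

```bash
python3 - <<'E'
from fit import *
W=lambda u,v:('w1',((u+.5)*.7-.5,(v+.5)*.7-.5))
w=[(W(308,217),(-80,31,26)),(W(312,313),(-80,-31,26)),(W(399,328),(-25,-20,90)),(W(415,328),(-15,-20,90))]
t=[(A(620,432),(-80,31,26)),(A(713,413),(-80,-31,26)),(B(62,458),(-80,31,26)),(B(155,512),(-80,-31,26))]
fit(w,[.565,.002,.188],'w'); N=fit(w+t,[.565,.002,.188],'all')
# gripper pads midline seen in wrist cam vs. fin: where is TCP in nozzle frame
c,s=np.cos(N[2]),np.sin(N[2]); m=observe()['tool_pos'][:2]-N[:2]; print('tcp in nozzle',c*m[0]+s*m[1],-s*m[0]+c*m[1])
tp=observe()['tool_pos']; Y=np.array([.983,.185,0])
for g in(.015,):
  for sgn in(-1,1):
    for dz in(.011,.006): print(sgn,dz,(proj('w1',tp+sgn*g*Y-[0,0,-dz])/.7).round(0) if 0 else (proj('w1',tp+sgn*g*Y+np.array([0,0,-dz]))/.7).round(0))
E
```

```text
w [0.566  0.0053 0.1985] deg 11.37
[[-0.8, -0.4], [0.1, -0.2], [-0.5, 0.3], [1.9, 0.2]]
all [0.5656 0.0053 0.2032] deg 11.64
[[-1.3, -0.1], [-0.1, 0.1], [-0.8, 0.4], [1.6, 0.1], [-1.0, -0.8], [-0.2, -0.5], [-1.0, -1.1], [0.4, -1.3]]
tcp in nozzle -0.028047937552022804 -0.000993816471678846
-1 0.011 [[342. 378.]]
-1 0.006 [[341. 385.]]
1 0.011 [[439. 378.]]
1 0.006 [[440. 385.]]
```

Request:
drive_tool:
  increments:
    - [[0.002,0.0015,-0.025],[0,0,0.008],0.294]
    - [[0.002,0.0015,-0.05],[0,0,0.008],0.294]
    - [[0.002,0.0015,-0.075],[0,0,0.008],0.294]
    - [[0.002,0.0015,-0.092],[0,0,0.008],0.294]
    - [[0.002,0.0015,-0.098],[0,0,0.008],0.294]
    - [[0.002,0.0015,-0.1],[0,0,0.008],0.294]
    - [[0.002,0.0015,-0.102],[0,0,0.008],0.294]
    - [[0.002,0.0015,-0.104],[0,0,0.008],0.294]
    - [[0.002,0.0015,-0.106],[0,0,0.008],0.294]

```text
t: 2.95
tool_pos: [0.5411, -0.0004, 0.0969]
eef_rot: [1.993, 2.428, 0.002]
contact_force: [0.1, 0.8, 0.7]
opening: 0.351
finger_force: 0.0
```

```bash
python3 - <<'E'
from h import *
c=save('wrist','w2'); s=observe(); print(s['contact_force'].round(2),s['tool_pos'].round(4))
a=cv2.imread('pics/w2.png'); cv2.imwrite('pics/w2v.png',cv2.resize(a[130:410,130:500],None,fx=2.1,fy=2.1,interpolation=cv2.INTER_CUBIC))
E
```

```text
[-0.38 -0.12  0.37] [ 5.408e-01 -4.000e-04  9.640e-02]
```

View pics/w2v.png

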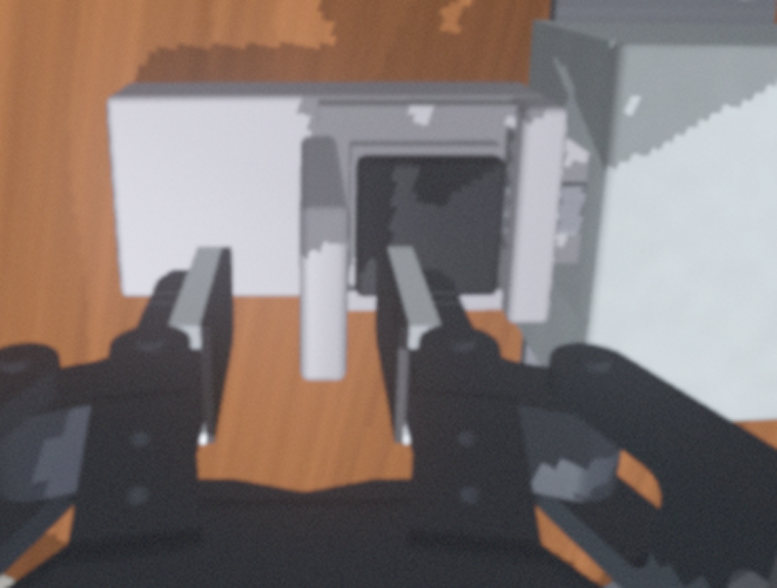

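The crop shows the fin, right edge at 346, between the pads at 232 and 388. The rear fingertip, at about (410,290), is over the cap with roughly 7 mm of gap, so I'll shift 3 mm toward the fin and feel downward.

Request:
drive_tool:
  increments:
    - [[-0.003,-0.0005,-0.003],[0,0,0],0.294]
    - [[-0.003,-0.0005,-0.006],[0,0,0],0.294]
    - [[-0.003,-0.0005,-0.009],[0,0,0],0.294]
    - [[-0.003,-0.0005,-0.012],[0,0,0],0.294]
    - [[-0.003,-0.0005,-0.015],[0,0,0],0.294]
    - [[-0.003,-0.0005,-0.017],[0,0,0],0.294]
    - [[-0.003,-0.0005,-0.019],[0,0,0],0.294]
    - [[-0.003,-0.0005,-0.021],[0,0,0],0.294]

```text
t: 3.8
tool_pos: [0.5377, -0.001, 0.0751]
eef_rot: [1.993, 2.428, -0.0]
contact_force: [-0.5, 0.0, -0.2]
opening: 0.349
finger_force: 0.0
```

Request:
drive_tool:
  increments:
    - [[0,0,-0.0015],[0,0,0],0.294]
    - [[0,0,-0.003],[0,0,0],0.294]
    - [[0,0,-0.0045],[0,0,0],0.294]

```text
t: 4.1
tool_pos: [0.5377, -0.001, 0.0707]
eef_rot: [1.993, 2.428, 0.0]
contact_force: [-0.7, -0.6, 0.3]
opening: 0.353
finger_force: 0.0
```

Request:
drive_tool:
  increments:
    - [[0,0,-0.0015],[0,0,0],0.294]
    - [[0,0,-0.003],[0,0,0],0.294]

```text
t: 4.3
tool_pos: [0.5376, -0.001, 0.0677]
eef_rot: [-1.993, -2.428, -0.0]
contact_force: [-0.1, -0.1, -0.9]
opening: 0.351
finger_force: 0.0
```

Request:
drive_tool:
  increments:
    - [[0,0,-0.0015],[0,0,0],0.294]
    - [[0,0,-0.003],[0,0,0],0.294]

```text
t: 4.5
tool_pos: [0.5377, -0.001, 0.0647]
eef_rot: [1.993, 2.428, 0.0]
contact_force: [-0.8, 0.5, 0.6]
opening: 0.358
finger_force: 0.0
```

Request:
drive_tool:
  increments:
    - [[0,0,-0.0015],[0,0,0],0.294]
    - [[0,0,-0.003],[0,0,0],0.294]

```text
t: 4.7
tool_pos: [0.5377, -0.001, 0.0617]
eef_rot: [1.993, 2.428, 0.0]
contact_force: [-1.2, 0.6, 2.1]
opening: 0.352
finger_force: 1.0
```

Request:
drive_tool:
  increments:
    - [[0,0,-0.0015],[0,0,0],0.294]
    - [[0,0,-0.003],[0,0,0],0.294]

```text
t: 4.9
tool_pos: [0.5377, -0.001, 0.0589]
eef_rot: [1.993, 2.428, 0.0]
contact_force: [-0.8, 0.2, 5.3]
opening: 0.354
finger_force: 2.8
```

Request:
drive_tool:
  increments:
    - [[0,0,-0.0015],[0,0,0],0.294]
    - [[0,0,-0.003],[0,0,0],0.294]
    - [[0,0,-0.003],[0,0,0],0.294]

```text
t: 5.2
tool_pos: [0.5377, -0.001, 0.0561]
eef_rot: [1.993, 2.428, 0.001]
contact_force: [-1.9, 0.6, 9.4]
opening: 0.352
finger_force: 4.6
```

Request:
drive_tool:
  increments:
    - [[0,0,-0.001],[0,0,0],0.294]
    - [[0,0,-0.0015],[0,0,0],0.294]
    - [[0,0,-0.0015],[0,0,0],0.294]

```text
t: 5.5
tool_pos: [0.5377, -0.001, 0.0548]
eef_rot: [1.993, 2.428, 0.001]
contact_force: [-2.9, 0.5, 10.8]
opening: 0.351
finger_force: 5.4
```

Button is at 10.8 N. I'll start the pull and watch the forces.

Request:
drive_tool:
  increments:
    - [[-0.001,-0.0002,0],[0,0,0],0.294]
    - [[-0.002,-0.0004,0],[0,0,0],0.294]
    - [[-0.003,-0.0006,0],[0,0,0],0.294]
    - [[-0.004,-0.0008,0],[0,0,0],0.294]
    - [[-0.004,-0.0008,0],[0,0,0],0.294]

```text
t: 6.0
tool_pos: [0.537, -0.0013, 0.0557]
eef_rot: [1.99, 2.425, 0.008]
contact_force: [5.9, 2.4, 10.1]
opening: 0.356
finger_force: 4.7
```

Request:
drive_tool:
  increments:
    - [[-0.001,-0.0002,0],[0,0,0],0.294]
    - [[-0.002,-0.0004,0],[0,0,0],0.294]
    - [[-0.003,-0.0006,0],[0,0,0],0.294]
    - [[-0.003,-0.0006,0],[0,0,0],0.294]

```text
t: 6.4
tool_pos: [0.5342, -0.0021, 0.0557]
eef_rot: [1.99, 2.424, 0.007]
contact_force: [4.4, 1.3, 8.5]
opening: 0.353
finger_force: 4.7
```

Request:
drive_tool:
  increments:
    - [[0,0,-0.001],[0,0,0],0.294]
    - [[0,0,-0.0015],[0,0,0],0.294]
    - [[0,0,-0.0015],[0,0,0],0.294]

```text
t: 6.7
tool_pos: [0.5342, -0.0021, 0.0542]
eef_rot: [1.99, 2.424, 0.007]
contact_force: [4.4, 0.9, 12.5]
opening: 0.353
finger_force: 5.6
```

Request:
drive_tool:
  increments:
    - [[-0.0015,-0.0003,0],[0,0,0],0.294]
    - [[-0.003,-0.0006,0],[0,0,0],0.294]
    - [[-0.0045,-0.0009,0],[0,0,0],0.294]
    - [[-0.0045,-0.0009,0],[0,0,0],0.294]

```text
t: 7.1
tool_pos: [0.5301, -0.0031, 0.0544]
eef_rot: [1.989, 2.424, 0.008]
contact_force: [5.9, 1.6, 11.5]
opening: 0.355
finger_force: 5.5
```

Request:
drive_tool:
  increments:
    - [[-0.0015,-0.0003,0],[0,0,0],0.294]
    - [[-0.003,-0.0006,0],[0,0,0],0.294]
    - [[-0.0045,-0.0009,0],[0,0,0],0.294]
    - [[-0.006,-0.0012,0],[0,0,0],0.294]

```text
t: 7.5
tool_pos: [0.5244, -0.0043, 0.0544]
eef_rot: [1.989, 2.423, 0.009]
contact_force: [6.3, 1.6, 10.4]
opening: 0.35
finger_force: 5.4
```

```bash
python3 - <<'E'
from h import *
c=save('wrist','w3')
a=cv2.imread('pics/w3.png'); cv2.imwrite('pics/w3v.png',cv2.resize(a[130:410,130:500],None,fx=2.1,fy=2.1,interpolation=cv2.INTER_CUBIC))
E
```

```text
(no output)
```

View pics/w3v.png

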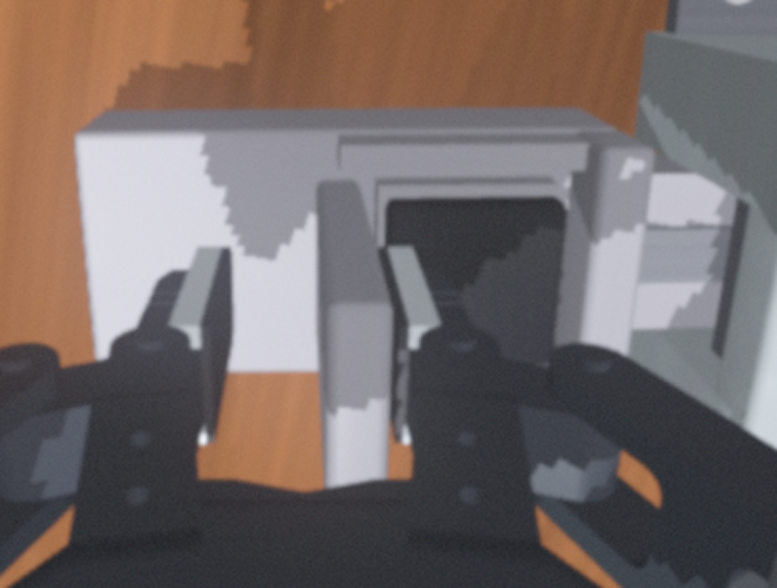

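The tongue is visible at (690,255) between collar and port and the fin rests on the rear finger, so the nozzle is sliding out with the button down. Continuing.

Request:
drive_tool:
  increments:
    - [[-0.002,-0.0004,0],[0,0,0],0.294]
    - [[-0.004,-0.0008,0],[0,0,0],0.294]
    - [[-0.006,-0.0012,0],[0,0,0],0.294]
    - [[-0.008,-0.0016,0],[0,0,0],0.294]

```text
t: 7.95
tool_pos: [0.5164, -0.0059, 0.0544]
eef_rot: [1.989, 2.423, 0.009]
contact_force: [5.6, 1.1, 10.4]
opening: 0.353
finger_force: 5.5
```

Request:
drive_tool:
  increments:
    - [[-0.002,-0.0004,0],[0,0,0],0.294]
    - [[-0.004,-0.0008,0],[0,0,0],0.294]
    - [[-0.006,-0.0012,0],[0,0,0],0.294]
    - [[-0.008,-0.0016,0],[0,0,0],0.294]

```text
t: 8.35
tool_pos: [0.5084, -0.0075, 0.0543]
eef_rot: [1.989, 2.423, 0.009]
contact_force: [7.1, 1.5, 11.0]
opening: 0.358
finger_force: 5.5
```

Request:
drive_tool:
  increments:
    - [[-0.002,-0.0004,0],[0,0,0],0.294]
    - [[-0.004,-0.0008,0],[0,0,0],0.294]
    - [[-0.006,-0.0012,0],[0,0,0],0.294]
    - [[-0.008,-0.0016,0],[0,0,0],0.294]

```text
t: 8.75
tool_pos: [0.5004, -0.0091, 0.0543]
eef_rot: [1.989, 2.423, 0.009]
contact_force: [7.2, 0.9, 11.6]
opening: 0.35
finger_force: 5.5
```

Request:
drive_tool:
  increments:
    - [[-0.002,-0.0004,0],[0,0,0],0.294]
    - [[-0.004,-0.0008,0],[0,0,0],0.294]
    - [[-0.006,-0.0012,0],[0,0,0],0.294]
    - [[-0.008,-0.0016,0],[0,0,0],0.294]

```text
t: 9.15
tool_pos: [0.4924, -0.0107, 0.0543]
eef_rot: [1.989, 2.423, 0.009]
contact_force: [6.4, 1.5, 11.4]
opening: 0.355
finger_force: 5.5
```

Request:
drive_tool:
  increments:
    - [[-0.002,-0.0004,0],[0,0,0],0.294]
    - [[-0.004,-0.0008,0],[0,0,0],0.294]
    - [[-0.006,-0.0012,0],[0,0,0],0.294]
    - [[-0.008,-0.0016,0],[0,0,0],0.294]
    - [[-0.01,-0.002,0],[0,0,0],0.294]
    - [[-0.012,-0.0024,0],[0,0,0],0.294]
    - [[-0.014,-0.0028,0],[0,0,0],0.294]
    - [[-0.016,-0.0032,0],[0,0,0],0.294]

```text
t: 9.95
tool_pos: [0.4765, -0.0139, 0.0542]
eef_rot: [1.989, 2.423, 0.009]
contact_force: [7.1, 0.7, 11.4]
opening: 0.355
finger_force: 5.6
```

```bash
python3 - <<'E'
from h import *
c=save('wrist','w4'); c=save('side','s4')
a=cv2.imread('pics/w4.png')[60:410,60:560]; b=cv2.imread('pics/s4.png')[140:260,210:360]
o=np.zeros((600,800,3),np.uint8); o[:300,:429]=cv2.resize(a,(429,300)); b=cv2.resize(b,(500,400)); o[200:600,300:800]=b; o[:200,:429]=cv2.resize(a,(429,300))[:200]
o[:300,:300]=cv2.resize(a,(429,300))[:,:300]
cv2.imwrite('pics/v4.png',o)
E
```

```text
(no output)
```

View pics/v4.png

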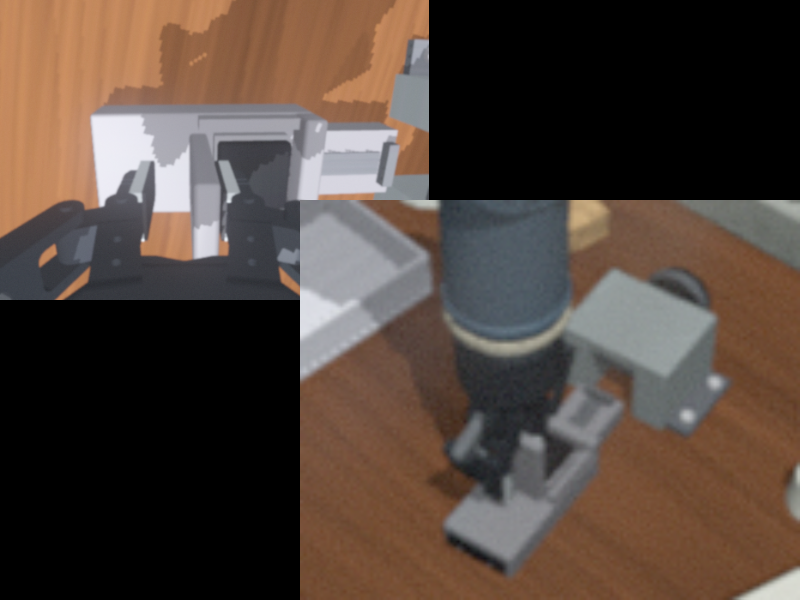

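Tongue end at (390,160) in the wrist inset is clear of the port, which the side inset confirms. I'll pull 10 mm more, ease off, raise the finger, centre on the fin and pinch.

Request:
drive_tool:
  increments:
    - [[-0.005,-0.001,0],[0,0,0],0.294]
    - [[-0.01,-0.002,0],[0,0,0],0.294]
    - [[-0.008,-0.0016,0.002],[0,0,0],0.294]
    - [[-0.006,-0.0012,0.006],[0,0,0],0.294]
    - [[-0.006,-0.0012,0.01],[0,0,0],0.294]
    - [[-0.006,-0.0012,0.013],[0,0,0],0.294]
    - [[-0.006,-0.0012,0.014],[0,0,0],0.294]
    - [[-0.006,-0.0012,0.014],[0,0,0],0.294]

```text
t: 10.85
tool_pos: [0.4662, -0.0151, 0.0668]
eef_rot: [1.993, 2.428, 0.0]
contact_force: [0.4, -0.8, 0.3]
opening: 0.352
finger_force: 0.0
```

Request:
drive_tool:
  increments:
    - [[0.004,0.0008,0],[0,0,0],0.294]
    - [[0.008,0.0016,0],[0,0,0],0.294]
    - [[0.008,0.0016,0],[0,0,0],0.5]
    - [[0.008,0.0016,0],[0,0,0],0.6]
    - [[0.008,0.0016,0],[0,0,0],0.7]
    - [[0.008,0.0016,0],[0,0,0],0.75]
  squeeze: 20

```text
t: 11.45
tool_pos: [0.4738, -0.0138, 0.0667]
eef_rot: [-1.993, -2.428, 0.001]
contact_force: [-1.0, -0.6, -0.2]
opening: 0.128
finger_force: 0.2
```

Request:
drive_tool:
  increments:
    - [[0,0,0],[0,0,0],1.0]
    - [[0,0,0],[0,0,0],1.0]
    - [[0,0,0],[0,0,0],1.0]
    - [[0,0,0],[0,0,0],1.0]
  squeeze: 40

```text
t: 11.85
tool_pos: [0.474, -0.0138, 0.0668]
eef_rot: [-1.993, -2.428, 0.0]
contact_force: [-0.7, -0.3, -0.5]
opening: 0.113
finger_force: 39.8
```

Request:
drive_tool:
  increments:
    - [[0,0,0.003],[0,0,0],1.0]
    - [[0,0,0.006],[0,0,0],1.0]
    - [[0,0,0.01],[0,0,0],1.0]
    - [[0,0,0.01],[0,0,0],1.0]

```text
t: 12.25
tool_pos: [0.4745, -0.0137, 0.0774]
eef_rot: [1.993, 2.428, 0.001]
contact_force: [0.1, -0.7, -2.4]
opening: 0.11
finger_force: 39.5
```

Request:
drive_tool:
  increments:
    - [[0,0,0.015],[0,0,0],1.0]
    - [[0,0,0.035],[0,0,0],1.0]
    - [[0,0.01,0.055],[0,0,0],1.0]
    - [[-0.002,0.03,0.07],[0,0,-0.02],1.0]
    - [[-0.005,0.06,0.075],[0,0,-0.04],1.0]
    - [[-0.008,0.09,0.075],[0,0,-0.06],1.0]
    - [[-0.011,0.12,0.075],[0,0,-0.08],1.0]
    - [[-0.013,0.15,0.075],[0,0,-0.1],1.0]
    - [[-0.015,0.18,0.075],[0,0,-0.12],1.0]
    - [[-0.017,0.21,0.075],[0,0,-0.14],1.0]

```text
t: 13.25
tool_pos: [0.4568, 0.1976, 0.1519]
eef_rot: [-2.159, -2.282, -0.0]
contact_force: [0.4, -0.6, -2.4]
opening: 0.11
finger_force: 39.5
```

Request:
drive_tool:
  increments:
    - [[-0.002,0.03,0],[0,0,-0.02],1.0]
    - [[-0.003,0.06,0],[0,0,-0.04],1.0]
    - [[-0.004,0.08,0],[0,0,-0.04],1.0]
    - [[-0.004,0.088,0],[0,0,-0.04],1.0]
    - [[-0.004,0.088,0],[0,0,-0.04],1.0]
    - [[-0.004,0.088,0],[0,0,-0.04],1.0]

```text
t: 13.85
tool_pos: [0.4532, 0.2828, 0.1518]
eef_rot: [2.204, 2.238, -0.001]
contact_force: [-0.2, -0.4, -2.9]
opening: 0.108
finger_force: 39.5
```

```bash
python3 - <<'E'
from h import *
save('wrist','w5'); save('side','s5'); save('top','t5')
a=cv2.resize(cv2.imread('pics/w5.png'),(440,330)); b=cv2.resize(cv2.imread('pics/s5.png')[90:240,130:310],(360,300)); t=cv2.resize(cv2.imread('pics/t5.png')[150:270,140:300],(360,270))
o=np.zeros((600,800,3),np.uint8); o[:330,:440]=a; o[:300,440:]=b; o[330:,:360]=t
cv2.imwrite('pics/v5.png',o)
E
```

```text
(no output)
```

View pics/v5.png

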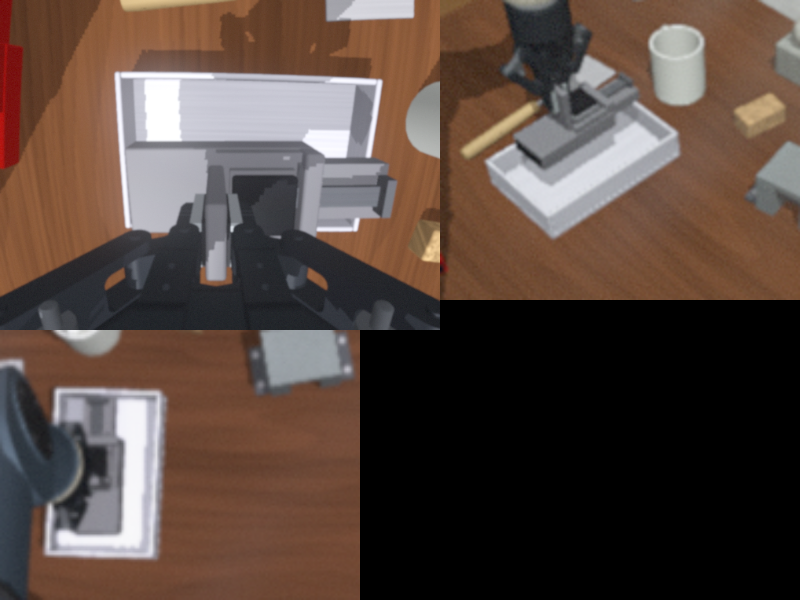

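The nozzle hangs level over the tub. In the wrist inset the tub's rim corners are at (117,73), (381,80), (358,230) and (127,230), so I'll check the tub pose with these.

```bash
python3 - <<'E'
from fit import *
W=lambda u,v:('w5',(u/.7857,v/.7857)); T=lambda u,v:('top0',(u,v))
w=[(W(117,73),(-115,73,45)),(W(381,80),(115,73,45)),(W(358,230),(115,-73,45)),(W(127,230),(-115,-73,45))]
t=[(A(72,230),(115,73,45)),(A(310,235),(115,-73,45)),(T(209,250),(-115,-73,45)),(T(160,250),(-115,73,45))]
fit(w,[.48,.28,0],'w'); fit(t,[.48,.28,0],'t'); fit(t+w,[.48,.28,0],'tw')
print(observe()['tool_pos'],np.degrees(np.arctan2(*R.from_rotvec(observe()['eef_rot']).as_matrix()[[1,0],1])))
E
```

```text
w [ 0.4826  0.2877 -0.0006] deg -0.03
[[-2.9, 0.5], [3.3, -0.4], [0.8, 2.1], [-0.5, -0.6]]
t [0.4802 0.2865 0.0118] deg 0.68
[[0.4, 0.2], [-0.5, -0.2], [-0.5, 0.3], [0.7, -0.3]]
tw [0.4821 0.2877 0.001 ] deg 0.06
[[0.5, -0.6], [-0.5, -0.5], [-1.3, -0.1], [-0.1, -1.3], [-3.6, 0.8], [2.5, -0.7], [0.4, 1.9], [-0.9, -0.4]]
[0.45343558 0.28284551 0.15193022] 0.8034671444121083
```

Request:
drive_tool:
  increments:
    - [[0,0.003,-0.01],[0,0,0],1.0]
    - [[0,0.004,-0.025],[0,0,0],1.0]
    - [[0,0.004,-0.04],[0,0,0],1.0]
    - [[0,0.004,-0.053],[0,0,0],1.0]
    - [[0,0.004,-0.064],[0,0,0],1.0]
    - [[0,0.004,-0.07],[0,0,0],1.0]
    - [[0,0.004,-0.074],[0,0,0],1.0]
    - [[0,0.004,-0.0755],[0,0,0],1.0]
    - [[0,0.004,-0.0765],[0,0,0],1.0]

```text
t: 14.9
tool_pos: [0.4534, 0.2884, 0.0755]
eef_rot: [2.204, 2.239, 0.001]
contact_force: [-0.3, 0.7, -3.0]
opening: 0.112
finger_force: 39.5
```

Request:
drive_tool:
  increments:
    - [[0,0,-0.0005],[0,0,0],1.0]
    - [[0,0,-0.001],[0,0,0],1.0]
    - [[0,0,-0.0015],[0,0,0],1.0]
    - [[0,0,-0.002],[0,0,0],1.0]
    - [[0,0,-0.002],[0,0,0],1.0]

```text
t: 15.4
tool_pos: [0.4531, 0.2883, 0.0733]
eef_rot: [-2.204, -2.239, -0.0]
contact_force: [-0.2, 0.3, -2.9]
opening: 0.113
finger_force: 39.5
```

Request:
drive_tool:
  increments:
    - [[0,0,-0.0005],[0,0,0],1.0]
    - [[0,0,-0.001],[0,0,0],1.0]
    - [[0,0,-0.001],[0,0,0],1.0]

```text
t: 15.7
tool_pos: [0.4531, 0.2883, 0.0722]
eef_rot: [-2.204, -2.239, 0.0]
contact_force: [-0.6, 0.8, -2.9]
opening: 0.11
finger_force: 39.5
```

Request:
drive_tool:
  increments:
    - [[0,0,-0.0004],[0,0,0],1.0]
    - [[0,0,-0.0008],[0,0,0],1.0]
    - [[0,0,-0.0008],[0,0,0],1.0]

```text
t: 16.0
tool_pos: [0.4531, 0.2883, 0.0718]
eef_rot: [-2.204, -2.239, -0.0]
contact_force: [-2.4, -1.6, 3.0]
opening: 0.108
finger_force: 40.4
```

Contact with the tub floor, so I'll open and leave upward.

Request:
drive_tool:
  increments:
    - [[0,0,0.0003],[0,0,0],0.7]
    - [[0,0,0.0003],[0,0,0],0.5]
    - [[0,0,0.0003],[0,0,0],0.4]
    - [[0,0,0.0003],[0,0,0],0.4]
    - [[0,0,0.01],[0,0,0],0.4]
    - [[0,0,0.03],[0,0,0],0.4]
    - [[0,0,0.06],[0,0,0],0.4]
    - [[0,0,0.1],[0,0,0],0.4]
    - [[0,0,0.14],[0,0,0],0.4]
    - [[0,0,0.18],[0,0,0],0.4]
  squeeze: 20

```text
t: 17.0
tool_pos: [0.453, 0.2878, 0.2539]
eef_rot: [2.204, 2.238, 0.0]
contact_force: [0.2, 1.2, -0.0]
opening: 0.301
finger_force: 0.0
```

Request:
drive_tool:
  increments:
    - [[0,0,0],[0,0,0],0.4]
    - [[0,0,0],[0,0,0],0.4]
    - [[0,0,0],[0,0,0],0.4]
    - [[0,0,0],[0,0,0],0.4]
    - [[0,0,0],[0,0,0],0.4]

```text
t: 17.5
tool_pos: [0.4528, 0.288, 0.2506]
eef_rot: [-2.204, -2.239, 0.003]
contact_force: [0.5, -0.2, 0.3]
opening: 0.297
finger_force: 0.0
```

```bash
python3 - <<'E'
from h import *
save('wrist','w6'); save('side','s6')
a=cv2.resize(cv2.imread('pics/w6.png'),(440,330)); b=cv2.resize(cv2.imread('pics/s6.png')[90:240,130:310],(360,300)); 
o=np.zeros((600,800,3),np.uint8); o[:330,:440]=a; o[:300,440:]=b; o[330:,:360]=cv2.resize(cv2.imread('pics/s6.png'),(360,270))
cv2.imwrite('pics/v6.png',o)
E
```

```text
(no output)
```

View pics/v6.png

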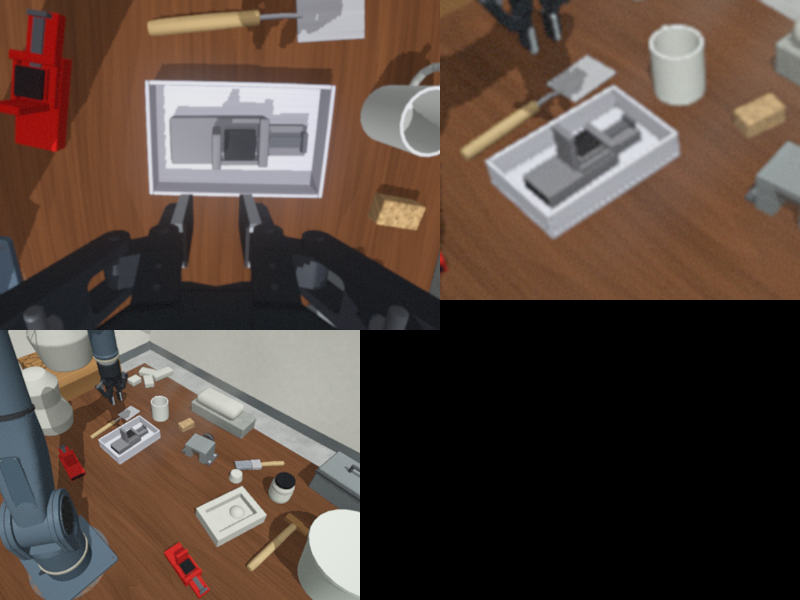

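The nozzle lies flat, sole down, in the tub (wrist inset, 170–308 by 115–167). The gripper is clear and everything else is where it was.

```bash
python3 -c "
from cell import close_job; print(close_job())"
```

```text
the job is handed in; nothing more can be done
None
```

The nozzle came off the port with its button held at about 8.5–12.5 N. It now lies released, sole down, in the metal tub; nothing else on the bench looks moved, and I handed the job in after about 17.5 s of robot time.

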